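# Scrub out a bearing housing with a tube brush

## Robot

A 6-joint arm with a two-finger parallel gripper is mounted at the origin on a cart in front of the work surface, level with it; the furniture and walls round the work are solid. World frame = base frame: x ahead of the robot, y to its left, z up, the work surface at z = 0. Lengths are in mm, angles in degrees, forces in N, time in s.
With the tool pointing down it reaches from about 350 to 850 mm from the base axis. Payload 8.1 kg.
Tool frame: the origin (TCP) lies midway between the tips of the shut fingers; the grasp point (between the pads) lies 19 mm behind it; z points along the fingers, y is the line along which they close (so a half turn about z gives the same grasp; the last joint's range is limited). The gripper opens to 85 mm and grips with 20 to 120 N. Pads are 22 mm wide; open, the fingers measure 114 mm over their backs; the gripper's body (76 mm by 85 mm) begins 54 mm behind the grasp point. The pads swing forward as they close: fully open they stand 13 mm farther back than shut.
Start: joints at [69.763, 7.471, 85.268, -0, 87.261, -4.893], TCP at [158.744, 578.624, 231.292] pointing down, gripper open.
Joint ranges: [-169.43, 169.43], [-51.17, 129.36], [1.28, 143.12], [-76.62, 256.62], [0, 156.53], [-152.29, 152.29]. Speed limits (degrees/s): [136.94, 136.94, 159.86, 180, 180, 180].

## Interface

Orientations are given as [roll, pitch, yaw] about the fixed x, y, z axes, in that order (R = Rz(yaw) Ry(pitch) Rx(roll)).
In Python, from bench import sensors, optics, r gives the robot as it stands.
- The arm moves only by the tool apply_moves, never from a script. Its argument "targets" is a list of rows, each a list of 7 numbers: the shift along the tool's x, y, z in mm, then the turn, a rotation vector about the tool's x, y, z in rad, then the closure, from 0 (fully open) to 1 (shut). In form: [[x, y, z, wx, wy, wz, claw], ...]. A call has 1 to 20 rows; each row shifts and turns the commanded pose from where the row before left it, along the tool's axes as they then stand; what a row does not reach is not made up. A row lasts 1/8 s, in which the tool goes at most 62.5 mm and 10.7 degrees, less where a joint would pass 70% of its speed; a pose out of reach is approached as far as the arm can. A call is refused whole if a number of a shift passes 62.5 or a number of a turn 0.188, either way. A call with a gripper value outside its range is refused whole. The fingers move at their own pace and stop on an object; "force" is the grip in N (left out, the last holds). Time passes only in rows, so rows that do not move let the fingers close. It gives the time, the measured TCP pose, the force, the opening and the grip force at its end, in the units of the state.
- sensors.sense(): the state, without advancing time (a new reading comes with each control period).
- optics.snapshot(name): name is "scene" or "side" or "wrist"; returns the picture (420x560x3 uint8, red, green, blue); there is no depth.
- optics.get_calibration(name): a dict with "camera_matrix" (3x3 intrinsics, pixels), "pose" (4x4, takes a point from camera to world coordinates). Camera axes: x right, y down, z forward; pixel columns grow to the right and rows downward; lengths in mm; the calibration is good to about 2 mm. A picture is of the moment at which its call begins: read the wrist's pose just before it. get_calibration takes no time and is no camera call; for the wrist camera it gives the pose at the moment of the call.
- r.hand_in(): hands the job in; it is judged then, once.
The state is a dict: "time": time; "joint_pos": joint angles; "qd": joint speeds; "joint_efforts": joint torques, N m; "tool_pos": TCP position; "tcp_rot": TCP orientation; "ft_force": force on the tool from outside, world axes, zero at the start; "wrist_torque": the same for the moment, N m; "finger_gap": finger opening in mm; "grip_force": force on a finger pad.
Only numpy, scipy, OpenCV 4.12 (cv2) and the standard library are available. Lean on these libraries where they do the work, as an engineer would, in place of code of your own. Each camera call takes 0.05 s, during which the arm holds its last target. There are 200 camera calls.

## Task

Clean out the bearing housing, the round steel cup on a flanged foot: lift the long round brush out of its stand and scrub up and down inside the housing with three full strokes, each going right down to the bottom and back up to the mouth. Then drop the brush, bristles first, into the square open tin so that it stays there by itself. Keep the housing and the tin upright where they stand and do not disturb the things lying around.

Things in the scene. Friction and masses are not known exactly. Their poses are not given: they have to be found in the camera images.
- housing: bearing housing to be cleaned: upright round steel cup, closed at the bottom, 64 mm outside diameter, 90 mm high, bore 54 mm wide and 82 mm deep, on a round flanged foot 92 mm across and 8 mm thick with four bolt heads; loose, about 0.9 kg. Origin at the centre of its underside, z up
- housing_floor (a point): centre of the housing's inner floor, 8 mm above its underside
- housing_mouth (a point): centre of the housing's open mouth, 90 mm above its underside
- tin_pot: square open tin of bare sheet metal, 80 x 80 mm outside, 88 mm high, walls and floor 3 mm (inside 74 x 74 x 85 mm), empty; loose, about 0.6 kg. Origin at the centre of its underside, x and y along its sides, z up
- pot_mouth (a point): centre of the tin's open mouth, 88 mm above its underside
- stand: brush stand, fixed to the bench: 84 x 84 mm foot plate and, on four posts, an 84 x 84 mm grey top plate with a 53 mm round hole; 112 mm high to the top of the plate (the posts' nuts stand 4 mm higher). Origin at the centre of its underside, z up
- brush: round tube brush, 190 mm long, 0.09 kg, hanging upright in the stand's hole. From the tip: black bristle head 0-54 mm, 45 mm wide (solid core 36 mm; the outer bristles offer no resistance), wire stem, grey guard disc 66 mm wide at 100-104 mm resting on the stand's plate, round wooden handle 22 mm thick at 104-190 mm. Origin at the tip, z towards the handle's end
- brush_tip (a point): the bristle end of the brush, on its axis (same point as the brush's origin)
- brush_grip (a point): point on the axis inside the wooden handle, 148 mm from the tip, good to grip from above
- spanner: open-ended spanner lying flat, 148 x 28 x 8 mm, bystander; origin under its centre
- bearing: ball bearing lying flat, 35 mm across, 11 mm high, bystander; origin under its centre
- oil_bottle: drip oil bottle with a needle spout, 37 mm across, 104 mm high, bystander; origin under its centre
- test_rotor: steel disc with an upright shaft, 62 mm across, 62 mm high, bystander; origin under its centre
Mind the look-alikes: they are no part of the job. Of the things that look like the brush, the smaller one is meant.

How it is judged:
By the outcome, as a careful person would: the job done as asked, in the order asked, and still so for the second after the job is handed in, with the robot touching nothing.
It also fails if it takes over 69 s, if anything falls off the work surface, if the arm or the gripper's body presses on something with over 40 N, if the wrist force passes 120 N, or if a joint passes its speed limit or range.

## Working session

There is one attempt and no reset: what is moved stays moved. The work goes in short steps, Python scripts to look and compute and a tool call to move; the robot and the scene stay as the last step left them, time stands still between calls to the robot, and variables do not carry over. Pictures are saved under pics/ and viewed, at most 11 in all, crops included, and the job is handed in when it is done.

Besides the shell and the picture viewer there is one more tool, called after "Request:" as name([rows], argument=value, ...), one row to a line, values as JSON. apply_moves: Moves the arm, as the interface text tells. Its arguments: {"type":"object","properties":{"targets":{"type":"array"},"force":{"type":"number"}},"required":["targets"]}

```bash
mkdir -p pics; cat > h.py <<'E'
import numpy as np, cv2
from bench import sensors, optics, r
def snap(n,f):
    im=optics.snapshot(n); cv2.imwrite('pics/'+f,im[:,:,::-1]); return im
def onplane(n,px,z,cal=None):
    c=cal or optics.get_calibration(n); K=np.array(c['camera_matrix']);T=np.array(c['pose'])
    d=T[:3,:3]@np.linalg.solve(K,[px[0],px[1],1.]); o=T[:3,3]
    return (o+d*(z-o[2])/d[2]).round(1)
def proj(n,P,cal=None):
    c=cal or optics.get_calibration(n); K=np.array(c['camera_matrix']);T=np.array(c['pose'])
    p=(np.atleast_2d(P)-T[:3,3])@T[:3,:3]; q=p@K.T; return (q[:,:2]/q[:,2:]).round(1)
E
python3 - <<'E'
from h import *
print(sensors.sense())
a=snap('scene','s1.png');b=snap('side','d1.png')
for n in('scene','side','wrist'): print(n,optics.get_calibration(n))
E
```

```text
{'time': 0.0, 'joint_pos': array([ 6.97651353e+01,  7.51482927e+00,  8.53291939e+01,  7.59614406e-04,
        8.72618641e+01, -4.89187807e+00]), 'qd': array([ 0.03280219, -0.05145573, -0.00742454, -0.0098832 ,  0.06768591,
       -0.11059574]), 'joint_efforts': array([ 8.52688117e-04, -5.69406223e+01, -5.00544047e+01, -2.89044856e-04,
        1.47302588e-02, -2.35202185e-05]), 'tool_pos': array([158.529137  , 578.10865009, 230.24816053]), 'tcp_rot': array([-1.79894563e+02, -9.78552402e-03,  1.64656967e+02]), 'ft_force': array([ 1.05723886e-01,  3.32640881e-04, -3.95317246e-01]), 'wrist_torque': array([-0.00713572,  0.01832955,  0.01290756]), 'grip_force': 0.0, 'finger_gap': 85.20094332905315}
scene {'camera_matrix': array([[420.37935026,   0.        , 276.98497013],
       [  0.        , 420.37935026, 206.91287817],
       [  0.        ,   0.        ,   1.        ]]), 'pose': array([[ 7.52269717e-01, -2.70352379e-01,  6.00832643e-01,
        -1.76934724e+02],
       [-6.58824661e-01, -3.17460383e-01,  6.82032969e-01,
        -9.62107650e+02],
       [ 6.35132509e-03, -9.08916110e-01,
[... 487 characters left out ...]
       [ 1.76644464e-02, -9.17128215e-01, -3.98200710e-01,
         6.09858045e+02],
       [ 0.00000000e+00,  0.00000000e+00,  0.00000000e+00,
         1.00000000e+00]])}
wrist {'camera_matrix': array([[297.89382939,   0.        , 278.76359256],
       [  0.        , 297.89382939, 208.14289456],
       [  0.        ,   0.        ,   1.        ]]), 'pose': array([[ 2.64775453e-01,  9.23615791e-01,  2.77178336e-01,
         8.78785448e+01],
       [ 9.64307778e-01, -2.52971066e-01, -7.82058144e-02,
         5.97353993e+02],
       [-2.11402605e-03,  2.87992205e-01, -9.57630420e-01,
         3.73261711e+02],
       [ 0.00000000e+00,  0.00000000e+00,  0.00000000e+00,
         1.00000000e+00]])}
```

View pics/s1.png

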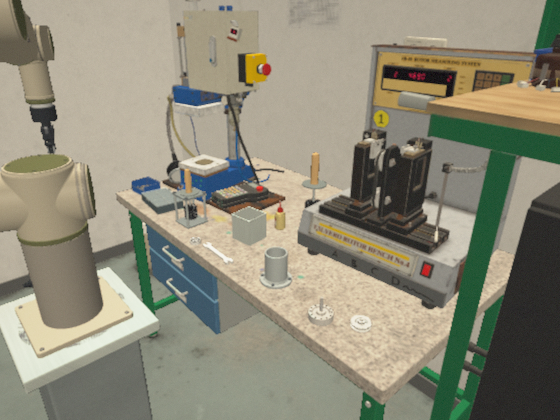

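View pics/d1.png

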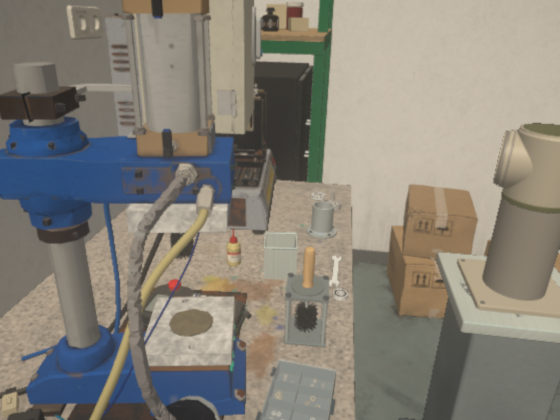

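The scene picture shows the candidates: a brush in the grey stand at (190,195), housing at (276,265), tin at (249,225), and a second brush-like item at (315,168). I'll check with one close crop.

```bash
python3 - <<'E'
from h import *
a=cv2.imread('pics/s1.png'); cv2.imwrite('pics/c1.png',cv2.resize(a[140:300,150:350],None,fx=3.75,fy=3.75,interpolation=cv2.INTER_CUBIC))
b=cv2.imread('pics/d1.png'); cv2.imwrite('pics/c2.png',cv2.resize(b[180:350,210:360],None,fx=3.5,fy=3.5,interpolation=cv2.INTER_CUBIC))
E
```

```text
(no output)
```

View pics/c1.png

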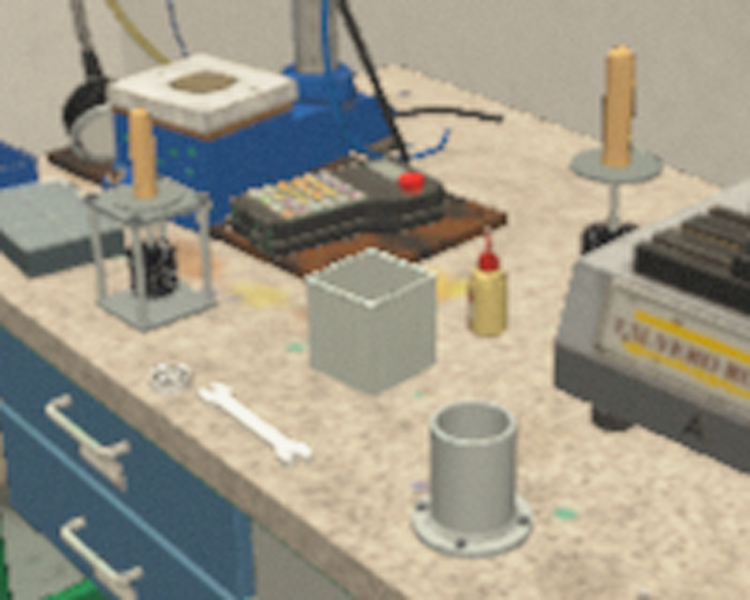

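View pics/c2.png

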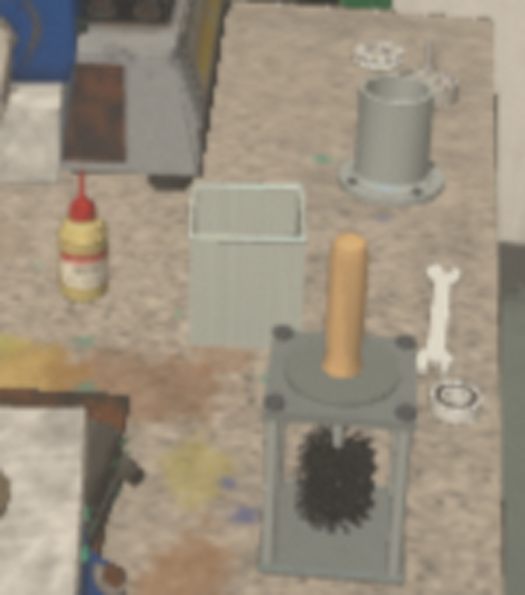

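The crop shows the stand brush at (187,170) full-pixel, with its handle end up. The big standing one at (315,155) is larger and so is not meant. The housing mouth is at (276,252) and the tin mouth at (249,214).

```bash
python3 - <<'E'
from h import *
A=lambda x,y:(150+x/3.75,140+y/3.75)
B=lambda x,y:(210+x/3.5,180+y/3.5)
for n,a,b,z in [('htop',(140,113),(349,241),202),('disc',(145,199),(341,371),116),('hmouth',(473,421),(396,96),90),('tin',(372,279),(248,212),88),('foot',(472,523),(391,180),8),
 ('oil',(487,228),(82,172),104),('spA',(212,394),(434,365),8),('spB',(294,452),(443,272),8),('bear',(170,375),(456,399),11)]:
    print(n,onplane('scene',A(*a),z),onplane('side',B(*b),z))
for p in [(308,282),(372,250),(437,277),(372,306)]: print(onplane('scene',A(*p),88))
for p in [(193,186),(304,187),(303,238),(190,238)]: print(onplane('side',B(*p),88))
E
```

```text
htop [480.1 241.8 202. ] [486.6 267.8 202. ]
disc [481.  248.2 116. ] [487.  262.4 116. ]
hmouth [ 478.1 -216.4   90. ] [ 478.  -192.6   90. ]
tin [571.1  23.7  88. ] [571.   30.8  88. ]
foot [ 471.3 -223.7    8. ] [ 477.5 -201.     8. ]
oil [695.9  14.  104. ] [693.4  22.7 104. ]
spA [429.1  65.7   8. ] [432.7  79.2   8. ]
spB [428.3 -56.1   8. ] [429.7 -51.1   8. ]
bear [416.7 113.   11. ] [417.1 122.   11. ]
[525.4  54.8  88. ]
[608.2  71.6  88. ]
[616.6  -9.8  88. ]
[539.1 -17.7  88. ]
[616.2  -1.8  88. ]
[536.  -15.9  88. ]
[528.6  61.4  88. ]
[605.   76.1  88. ]
```

Request:
apply_moves([
  [0, 0, -4, 0, 0, -0.134, 0],
  [0, 0, -4, 0, 0, -0.134, 0],
  [-20, -20, -4, 0, 0, 0, 0],
  [-20, -20, -4, 0, 0, 0, 0],
  [-20, -20, -4, 0, 0, 0, 0],
  [-20, -20, -4, 0, 0, 0, 0],
  [-20, -20, -4, 0, 0, 0, 0],
  [-20, -20, -4, 0, 0, 0, 0],
  [-20, -20, -4, 0, 0, 0, 0],
  [-20, -20, -4, 0, 0, 0, 0],
  [-20, -20, -4, 0, 0, 0, 0],
  [-20, -20, -4, 0, 0, 0, 0],
  [-20, -20, -4, 0, 0, 0, 0],
  [-20, -20, -4, 0, 0, 0, 0],
  [-20, -20, -4, 0, 0, 0, 0],
  [-20, -20, -4, 0, 0, 0, 0],
  [-5, -3, 0, 0, 0, 0, 0],
  [0, 0, 0, 0, 0, 0, 0],
])

```text
time: 2.35
tool_pos: [443.6, 295.7, 294.8]
tcp_rot: [-180.0, -0.1, 180.0]
ft_force: [0.5, -0.7, -0.2]
finger_gap: 85.2
grip_force: 0.0
```

```bash
python3 - <<'E'
from h import *
s=sensors.sense(); print(s['tool_pos'],s['tcp_rot'],s['joint_pos'])
c=optics.get_calibration('wrist'); snap('wrist','w1.png'); np.savez('w1cal.npz',**c)
print(c['pose'].round(3).tolist())
print(proj('wrist',[[483.5,255,202],[483.5,255,116],[478,-205,90],[571,27,88]],c))
E
```

```text
[443.63342008 295.67450235 294.77485526] [-1.79990933e+02 -5.36826454e-02  1.79971930e+02] [ 2.81599524e+01 -3.91246207e+00  9.03160610e+01  1.74018717e-02
  9.36479997e+01 -6.18108823e+01]
[[0.001, 0.958, 0.287, 370.369], [1.0, -0.0, -0.001, 295.298], [-0.001, 0.287, -0.958, 437.758], [0.0, 0.0, 0.0, 1.0]]
[[ 232.5  255.1]
 [ 243.8  222.1]
 [-130.   211. ]
 [  75.6  277.8]]
```

View pics/w1.png

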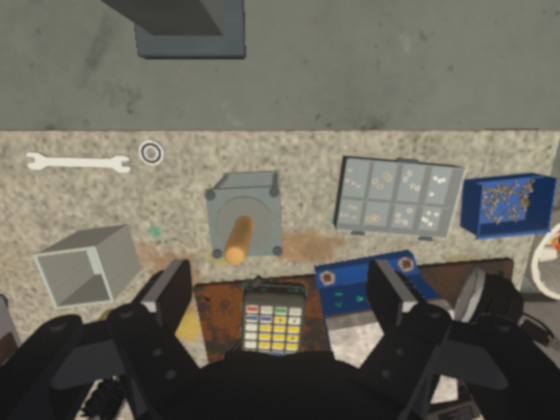

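The wrist picture shows the handle end at (236,255), the guard disc at about (243,223), and the tin mouth with corners (37,255), (95,247), (115,299), (57,306). All are close to the predictions.

```bash
python3 - <<'E'
from h import *
c=dict(np.load('w1cal.npz'))
for n,p,z in [('top',(236,255.5),202),('disc',(243,222.5),116),('nuts',(244.2,221.5),116),('tinc',(76,277),88),('t',(37,255),88),('t',(95,247),88),('t',(115,299),88),('t',(57,306),88)]: print(n,onplane('wrist',p,z,c))
E
```

```text
top [483.9 258.  202. ]
disc [483.9 254.1 116. ]
nuts [482.7 255.5 116. ]
tinc [569.8  27.8  88. ]
t [538.  -16.2  88. ]
t [526.8  60.5  88. ]
t [603.1  73.9  88. ]
t [614.   -6.7  88. ]
```

Request:
apply_moves([
  [-20, -20, 0, 0, 0, 0, 0],
  [-20, -20, 0, 0, 0, 0, 0],
  [0, 0, 20, 0, 0, 0, 0.3],
  [0, 0, 22, 0, 0, 0, 0.3],
  [0, 0, 22, 0, 0, 0, 0.3],
  [0, 0, 22, 0, 0, 0, 0.3],
  [0, 0, 22, 0, 0, 0, 0.3],
  [0, 0, 22, 0, 0, 0, 0.3],
  [0, 0, 14, 0, 0, 0, 0.3],
  [0, 0, 9, 0, 0, 0, 0.3],
  [0, 0, 0, 0, 0, 0, 0.3],
], force=50)

```text
time: 3.78
tool_pos: [483.2, 255.9, 141.7]
tcp_rot: [-180.0, -0.1, -180.0]
ft_force: [-0.3, -0.3, -0.1]
finger_gap: 59.9
grip_force: 0.0
```

```bash
python3 - <<'E'
from h import *
snap('wrist','w2.png')
E
```

```text
(no output)
```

View pics/w2.png

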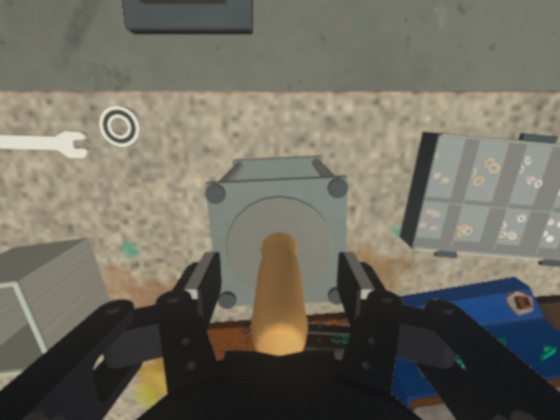

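The handle is centred between the fingers at column 280. I'll close, then lift straight up.

Request:
apply_moves([
  [0, 0, 0, 0, 0, 0, 1],
  [0, 0, 0, 0, 0, 0, 1],
  [0, 0, 0, 0, 0, 0, 1],
  [0, 0, 0, 0, 0, 0, 1],
  [0, 0, 0, 0, 0, 0, 1],
  [0, 0, 0, 0, 0, 0, 1],
  [0, 0, -10, 0, 0, 0, 1],
  [0, 0, -15, 0, 0, 0, 1],
  [0, 0, -20, 0, 0, 0, 1],
  [0, 0, -20, 0, 0, 0, 1],
  [0, 0, -20, 0, 0, 0, 1],
  [0, 0, -20, 0, 0, 0, 1],
  [0, 0, -20, 0, 0, 0, 1],
  [0, 0, -15, 0, 0, 0, 1],
  [0, 0, -10, 0, 0, 0, 1],
  [0, 0, 0, 0, 0, 0, 1],
], force=50)

```text
time: 5.82
tool_pos: [484.1, 255.8, 293.0]
tcp_rot: [180.0, 0.1, -180.0]
ft_force: [0.3, 0.0, -1.1]
finger_gap: 20.8
grip_force: 48.9
```

Request:
apply_moves([
  [0, -10, 0, 0, 0, 0, 1],
  [0, -20, 0, 0, 0, 0, 1],
  [0, -20, 0, 0, 0, 0, 1],
  [0, -20, 0, 0, 0, 0, 1],
  [0, -20, 0, 0, 0, 0, 1],
  [0, -20, 0, 0, 0, 0, 1],
  [0, -20, 0, 0, 0, 0, 1],
  [0, -20, 0, 0, 0, 0, 1],
  [0, -20, 0, 0, 0, 0, 1],
  [0, -20, 0, 0, 0, 0, 1],
  [0, -20, 0, 0, 0, 0, 1],
  [0, -20, 0, 0, 0, 0, 1],
  [0, -20, 0, 0, 0, 0, 1],
  [0, -20, 0, 0, 0, 0, 1],
  [0, -20, 0, 0, 0, 0, 1],
  [0, -20, 0, 0, 0, 0, 1],
  [0, -20, 0, 0, 0, 0, 1],
  [0, -20, 0, 0, 0, 0, 1],
  [0, -10, 0, 0, 0, 0, 1],
  [0, 0, 0, 0, 0, 0, 1],
])

```text
time: 8.32
tool_pos: [483.6, -105.1, 292.3]
tcp_rot: [180.0, 0.0, 179.9]
ft_force: [-0.2, 0.0, -0.1]
finger_gap: 20.9
grip_force: 48.9
```

```bash
python3 - <<'E'
from h import *
s=sensors.sense(); print(s['tool_pos'],s['joint_pos'].round(1))
c=optics.get_calibration('wrist'); snap('wrist','w3.png'); np.savez('w3cal.npz',**c)
print(proj('wrist',[[478,-205,90],[484,-104,163]],c))
snap('scene','s3.png');snap('side','d3.png')
E
```

```text
[ 483.5705756  -105.10055823  292.30650038] [ -18.2  -10.    96.2    0.    93.8 -108.1]
[[194.3 178.9]
 [280.5 200. ]]
```

View pics/w3.png

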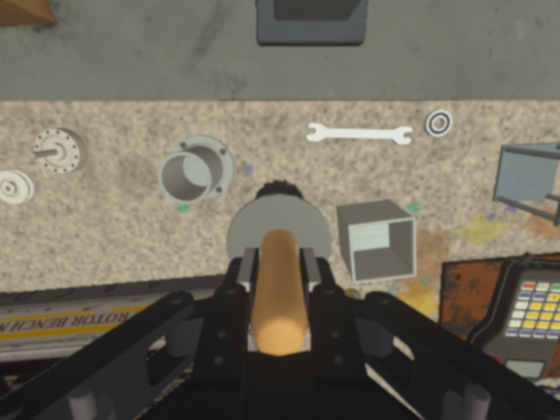

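The picture shows the housing mouth at about (187,177), the flange at (198,168), the brush upright at (279,245), and the tin at right. I'll refine the mouth circle.

```bash
python3 - <<'E'
from h import *
c=dict(np.load('w3cal.npz')); im=cv2.imread('pics/w3.png')
g=cv2.cvtColor(cv2.resize(im[130:215,145:245],None,fx=4,fy=4,interpolation=cv2.INTER_CUBIC),6)
for lo,hi in((75,100),(100,125),(125,165)):
    h=cv2.HoughCircles(g,cv2.HOUGH_GRADIENT_ALT,1.5,20,param1=150,param2=.6,minRadius=lo,maxRadius=hi)
    if h is None: print(lo,None);continue
    for x,y,rad in h.reshape(-1,h.shape[-1])[:3,:3]:
        p=(145+(x-1.5)/4,130+(y-1.5)/4); print('r',(rad/4).round(1),np.round(p,1),onplane('wrist',p,90,c),onplane('wrist',p,8,c))
K=c['camera_matrix'][0,0];print('expected r mouth out', proj('wrist',[[478,-237,90],[478,-173,90],[478,-232,90],[478,-178,90],[478,-251,8],[478,-159,8]],c)[:,0])
print('disc', onplane('wrist',(278.5,246),267,c))
cv2.imwrite('pics/c3.png',cv2.resize(im[130:270,145:345],None,fx=4,fy=4,interpolation=cv2.INTER_CUBIC))
E
```

```text
r 20.1 [202.  166.4] [ 463.2 -194.8   90. ] [ 475.8 -216.     8. ]
100 None
125 None
expected r mouth out [167.1 221.5 171.3 217.2 177.8 241.7]
disc [ 485.  -105.8  267. ]
```

View pics/c3.png

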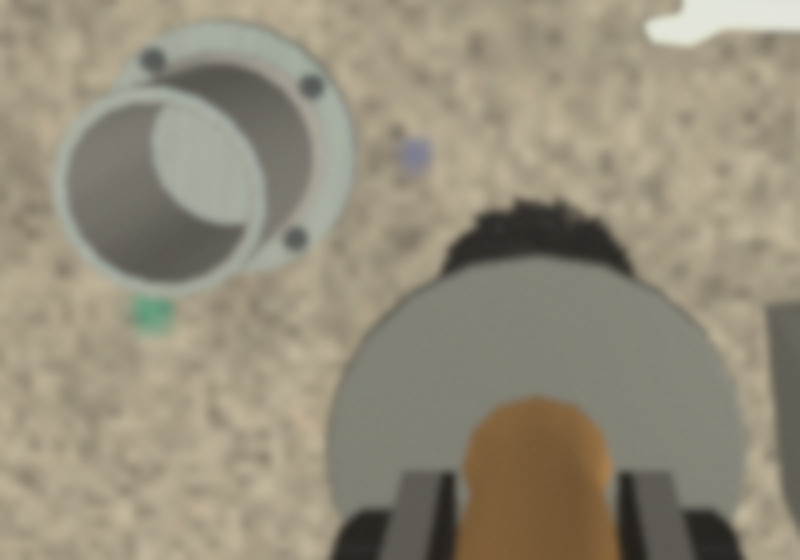

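```bash
python3 - <<'E'
from h import *
c=dict(np.load('w3cal.npz'))
print(onplane('wrist',(185.1,178),90,c),onplane('wrist',(200.9,167.5),10,c), sensors.sense()['tool_pos'],onplane('wrist',(279,246),267,c))
# tip prediction: bristle near edge row
t=np.array([484,-105.5]); print(proj('wrist',[[t[0]-22.5,t[1],163],[t[0]-22.5,t[1],217]],c), 'seen bristle front row',130+203/4)
E
```

```text
[ 476.9 -215.7   90. ] [ 477.1 -217.2   10. ] [ 483.84412395 -103.88483204  292.36115681] [ 485.  -105.5  267. ]
[[278.9 176.5]
 [278.9 189.9]] seen bristle front row 180.75
```

Request:
apply_moves([
  [1, -16, 0, 0, 0, 0, 1],
  [1, -16, 0, 0, 0, 0, 1],
  [1, -16, 0, 0, 0, 0, 1],
  [1, -16, 0, 0, 0, 0, 1],
  [1, -16, 0, 0, 0, 0, 1],
  [1, -16, 0, 0, 0, 0, 1],
  [1, -15.5, 0, 0, 0, 0, 1],
  [0, 0, 12, 0, 0, 0, 1],
  [0, 0, 20, 0, 0, 0, 1],
  [0, 0, 20, 0, 0, 0, 1],
  [0, 0, 0, 0, 0, 0, 1],
  [0, 0, 0, 0, 0, 0, 1],
])

```text
time: 9.98
tool_pos: [477.0, -215.5, 240.4]
tcp_rot: [180.0, -0.0, -180.0]
ft_force: [-0.3, -0.3, -0.2]
finger_gap: 20.7
grip_force: 49.0
```

```bash
python3 - <<'E'
from h import *
print(sensors.sense()['tool_pos'])
a=snap('scene','s4.png');b=snap('side','d4.png')
A=cv2.resize(a[170:310,220:340],None,fx=3.3,fy=3.9,interpolation=cv2.INTER_CUBIC);B=cv2.resize(b[130:270,265:385],None,fx=3.3,fy=3.9,interpolation=cv2.INTER_CUBIC)
cv2.imwrite('pics/c4.png',np.hstack([A,B])[:,:,::-1])
E
```

```text
[ 476.97091221 -215.53521439  240.38915735]
```

View pics/c4.png

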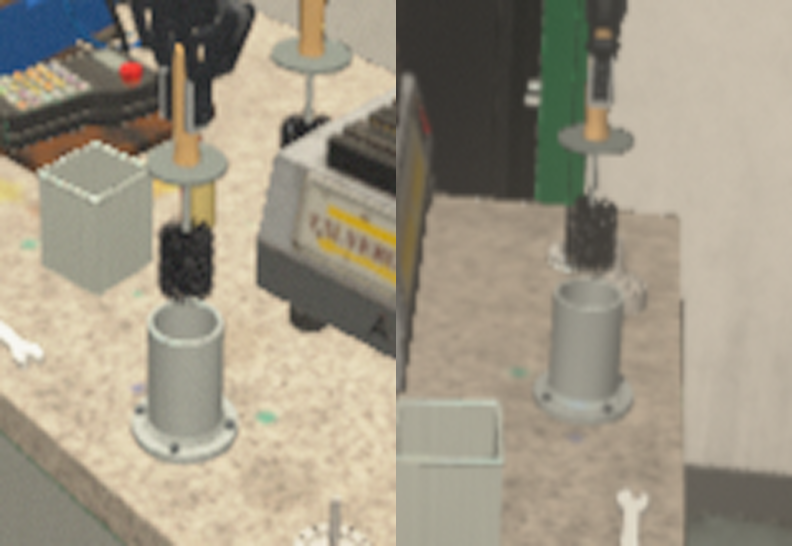

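Both views show the bristles centred over the mouth: columns 185/185 in the scene, 588/588 in the side, tip about 20 mm above. I'll go down.

Request:
apply_moves([
  [0, 0, 8, 0, 0, 0, 1],
  [0, 0, 12, 0, 0, 0, 1],
  [0, 0, 15, 0, 0, 0, 1],
  [0, 0, 15, 0, 0, 0, 1],
  [0, 0, 15, 0, 0, 0, 1],
  [0, 0, 15, 0, 0, 0, 1],
  [0, 0, 10, 0, 0, 0, 1],
  [0, 0, 7, 0, 0, 0, 1],
  [0, 0, 2, 0, 0, 0, 1],
  [0, 0, 0, 0, 0, 0, 1],
  [0, 0, 0, 0, 0, 0, 1],
])

```text
time: 11.45
tool_pos: [477.3, -216.0, 141.9]
tcp_rot: [-180.0, 0.1, -180.0]
ft_force: [-0.3, -0.1, -0.3]
finger_gap: 20.8
grip_force: 49.0
```

Request:
apply_moves([
  [0, 0, 1.5, 0, 0, 0, 1],
  [0, 0, 1, 0, 0, 0, 1],
  [0, 0, 0, 0, 0, 0, 1],
  [0, 0, 0, 0, 0, 0, 1],
])

```text
time: 11.95
tool_pos: [476.9, -215.8, 138.8]
tcp_rot: [180.0, -0.0, -180.0]
ft_force: [-0.8, 0.2, -1.0]
finger_gap: 20.7
grip_force: 49.0
```

Request:
apply_moves([
  [0, 0, 1, 0, 0, 0, 1],
  [0, 0, 0, 0, 0, 0, 1],
  [0, 0, 0, 0, 0, 0, 1],
])

```text
time: 12.32
tool_pos: [476.9, -215.8, 137.8]
tcp_rot: [180.0, -0.0, -180.0]
ft_force: [0.1, 0.0, 0.5]
finger_gap: 21.2
grip_force: 49.0
```

Request:
apply_moves([
  [0, 0, 1, 0, 0, 0, 1],
  [0, 0, 0, 0, 0, 0, 1],
  [0, 0, 0, 0, 0, 0, 1],
])

```text
time: 12.7
tool_pos: [477.2, -215.9, 137.2]
tcp_rot: [-180.0, 0.0, -180.0]
ft_force: [0.2, 0.8, 3.0]
finger_gap: 20.8
grip_force: 49.3
```

Floor contact is at TCP z≈137 (3 N). Now the strokes: up, down, up, down, up.

Request:
apply_moves([
  [0, 0, -10, 0, 0, 0, 1],
  [0, 0, -16, 0, 0, 0, 1],
  [0, 0, -16, 0, 0, 0, 1],
  [0, 0, -16, 0, 0, 0, 1],
  [0, 0, -16, 0, 0, 0, 1],
  [0, 0, -10, 0, 0, 0, 1],
  [0, 0, 0, 0, 0, 0, 1],
  [0, 0, 0, 0, 0, 0, 1],
  [0, 0, 10, 0, 0, 0, 1],
  [0, 0, 16, 0, 0, 0, 1],
  [0, 0, 16, 0, 0, 0, 1],
  [0, 0, 16, 0, 0, 0, 1],
  [0, 0, 14, 0, 0, 0, 1],
  [0, 0, 8, 0, 0, 0, 1],
  [0, 0, 3, 0, 0, 0, 1],
  [0, 0, 1, 0, 0, 0, 1],
  [0, 0, 0, 0, 0, 0, 1],
  [0, 0, 0, 0, 0, 0, 1],
])

```text
time: 14.95
tool_pos: [477.1, -215.9, 137.2]
tcp_rot: [-180.0, 0.0, -180.0]
ft_force: [-0.4, -0.2, 0.4]
finger_gap: 20.8
grip_force: 49.1
```

Request:
apply_moves([
  [0, 0, -10, 0, 0, 0, 1],
  [0, 0, -16, 0, 0, 0, 1],
  [0, 0, -16, 0, 0, 0, 1],
  [0, 0, -16, 0, 0, 0, 1],
  [0, 0, -16, 0, 0, 0, 1],
  [0, 0, -10, 0, 0, 0, 1],
  [0, 0, 0, 0, 0, 0, 1],
  [0, 0, 0, 0, 0, 0, 1],
])

```text
time: 15.95
tool_pos: [476.6, -215.6, 220.1]
tcp_rot: [180.0, -0.1, -180.0]
ft_force: [-0.5, -0.1, -1.7]
finger_gap: 20.8
grip_force: 49.0
```

Request:
apply_moves([
  [0, 0, 10, 0, 0, 0, 1],
  [0, 0, 16, 0, 0, 0, 1],
  [0, 0, 16, 0, 0, 0, 1],
  [0, 0, 16, 0, 0, 0, 1],
  [0, 0, 14, 0, 0, 0, 1],
  [0, 0, 8, 0, 0, 0, 1],
  [0, 0, 3, 0, 0, 0, 1],
  [0, 0, 1, 0, 0, 0, 1],
  [0, 0, 0, 0, 0, 0, 1],
  [0, 0, 0, 0, 0, 0, 1],
])

```text
time: 17.2
tool_pos: [477.1, -215.9, 137.2]
tcp_rot: [-180.0, 0.0, -180.0]
ft_force: [0.2, 0.0, -0.0]
finger_gap: 20.9
grip_force: 49.1
```

Request:
apply_moves([
  [0, 0, -10, 0, 0, 0, 1],
  [0, 0, -16, 0, 0, 0, 1],
  [0, 0, -16, 0, 0, 0, 1],
  [0, 0, -16, 0, 0, 0, 1],
  [0, 0, -16, 0, 0, 0, 1],
  [0, 0, -16, 0, 0, 0, 1],
  [0, 0, -16, 0, 0, 0, 1],
  [0, 0, -16, 0, 0, 0, 1],
  [0, 0, -16, 0, 0, 0, 1],
  [0, 0, -10, 0, 0, 0, 1],
  [0, 0, 0, 0, 0, 0, 1],
])

```text
time: 18.58
tool_pos: [477.3, -216.1, 285.8]
tcp_rot: [-180.0, 0.1, -180.0]
ft_force: [-0.5, 0.4, -1.3]
finger_gap: 20.9
grip_force: 49.0
```

Request:
apply_moves([
  [0, 10, 0, 0, 0, 0, 1],
  [0, 18, 0, 0, 0, 0, 1],
  [0, 18, 0, 0, 0, 0, 1],
  [0, 18, 0, 0, 0, 0, 1],
  [0, 18, 0, 0, 0, 0, 1],
  [0, 18, 0, 0, 0, 0, 1],
  [-10, 18, 0, 0, 0, 0, 1],
  [-10, 18, 0, 0, 0, 0, 1],
  [-10, 18, 0, 0, 0, 0, 1],
  [-10, 18, 0, 0, 0, 0, 1],
  [-10, 18, 0, 0, 0, 0, 1],
  [-10, 18, 0, 0, 0, 0, 1],
  [-10, 18, 0, 0, 0, 0, 1],
  [-10, 18, 0, 0, 0, 0, 1],
  [-13, 0, 0, 0, 0, 0, 1],
  [0, 0, 12, 0, 0, 0, 1],
  [0, 0, 18, 0, 0, 0, 1],
  [0, 0, 18, 0, 0, 0, 1],
  [0, 0, 0, 0, 0, 0, 1],
  [0, 0, 0, 0, 0, 0, 1],
])

```text
time: 21.08
tool_pos: [569.8, 28.0, 237.0]
tcp_rot: [-180.0, 0.0, 180.0]
ft_force: [0.3, 0.2, -1.2]
finger_gap: 20.8
grip_force: 49.0
```

```bash
python3 - <<'E'
from h import *
print(sensors.sense()['tool_pos'])
a=snap('scene','s5.png');b=snap('side','d5.png')
A=cv2.resize(a[140:300,200:320],None,fx=3.3,fy=3.5,interpolation=cv2.INTER_CUBIC);B=cv2.resize(b[150:310,230:350],None,fx=3.3,fy=3.5,interpolation=cv2.INTER_CUBIC)
cv2.imwrite('pics/c5.png',np.hstack([A,B])[:,:,::-1])
E
```

```text
[569.79595594  28.02816755 236.9735918 ]
```

View pics/c5.png

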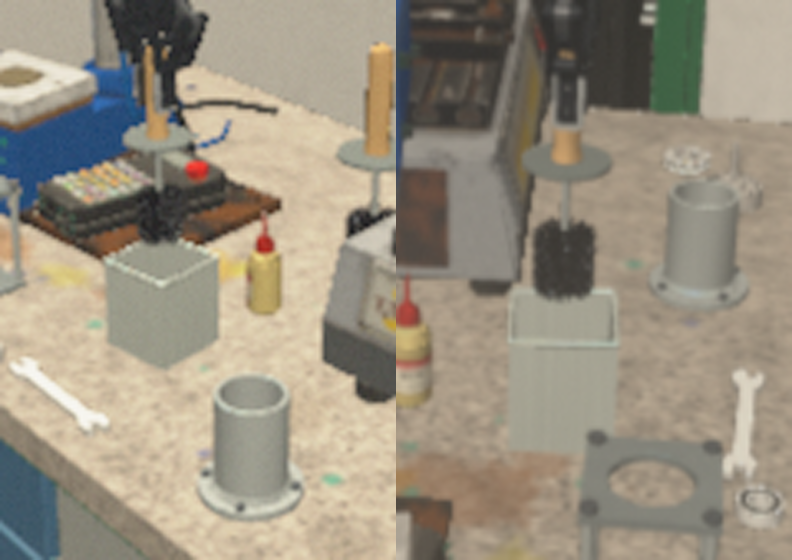

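The bristles are centred over the tin: columns 160/162 in the scene, 565/564 in the side. The housing is still upright. I'll lower the brush.

Request:
apply_moves([
  [0, 0, 8, 0, 0, 0, 1],
  [0, 0, 14, 0, 0, 0, 1],
  [0, 0, 16, 0, 0, 0, 1],
  [0, 0, 16, 0, 0, 0, 1],
  [0, 0, 16, 0, 0, 0, 1],
  [0, 0, 14, 0, 0, 0, 1],
  [0, 0, 10, 0, 0, 0, 1],
  [0, 0, 7, 0, 0, 0, 1],
  [0, 0, 2.5, 0, 0, 0, 1],
  [0, 0, 0, 0, 0, 0, 1],
  [0, 0, 0, 0, 0, 0, 1],
])

```text
time: 22.55
tool_pos: [570.2, 28.2, 133.9]
tcp_rot: [180.0, 0.1, -180.0]
ft_force: [-0.3, 0.7, -0.6]
finger_gap: 21.0
grip_force: 49.0
```

Request:
apply_moves([
  [0, 0, 1, 0, 0, 0, 1],
  [0, 0, 0, 0, 0, 0, 1],
  [0, 0, 0, 0, 0, 0, 1],
])

```text
time: 22.92
tool_pos: [569.9, 28.2, 132.3]
tcp_rot: [-180.0, 0.0, -180.0]
ft_force: [0.0, 0.7, -0.8]
finger_gap: 20.8
grip_force: 49.0
```

Nearly on the floor. I'll release, wait, then retreat straight up.

Request:
apply_moves([
  [0, 0, 0, 0, 0, 0, 0.5],
  [0, 0, 0, 0, 0, 0, 0],
  [0, 0, 0, 0, 0, 0, 0],
  [0, 0, 0, 0, 0, 0, 0],
  [0, 0, 0, 0, 0, 0, 0],
  [0, 0, 0, 0, 0, 0, 0],
  [0, 0, -10, 0, 0, 0, 0],
  [0, 0, -20, 0, 0, 0, 0],
  [0, 0, -20, 0, 0, 0, 0],
  [0, 0, -20, 0, 0, 0, 0],
  [0, 0, -20, 0, 0, 0, 0],
  [0, 0, -20, 0, 0, 0, 0],
  [0, 0, -20, 0, 0, 0, 0],
  [0, 0, -10, 0, 0, 0, 0],
  [0, 0, 0, 0, 0, 0, 0],
])

```text
time: 24.8
tool_pos: [570.3, 28.2, 273.2]
tcp_rot: [-180.0, 0.1, -180.0]
ft_force: [-0.5, 0.6, -0.2]
finger_gap: 85.3
grip_force: 0.0
```

```bash
python3 - <<'E'
from h import *
a=snap('scene','s6.png');b=snap('side','d6.png')
A=cv2.resize(a[140:330,170:370],None,fx=1.98,fy=2.8,interpolation=cv2.INTER_CUBIC);B=cv2.resize(b[150:340,220:360],None,fx=2.83,fy=2.8,interpolation=cv2.INTER_CUBIC)
cv2.imwrite('pics/c6.png',np.hstack([A,B])[:,:,::-1])
E
```

```text
(no output)
```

View pics/c6.png

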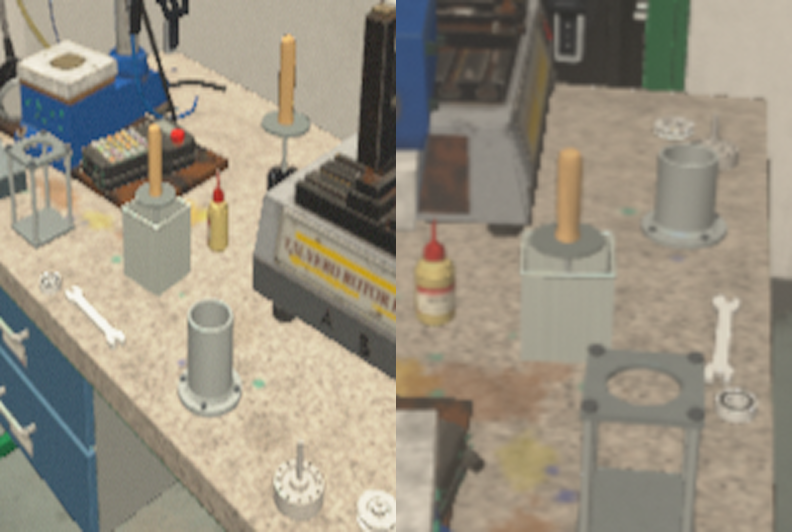

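The brush stands by itself in the tin, bristles down, with the handle end at (153,130) in the left view and (569,155) in the right. The housing, tin and bystanders are in place, and the gripper is clear.

```bash
python3 -c "
from bench import r
print(r.hand_in())"
```

```text
the job is handed in; nothing more can be done
None
```

The housing was scrubbed with three full strokes from floor to mouth, the brush now stands by itself bristles down in the tin with nothing else disturbed, and the job was handed in at about 25 s of the 69 s allowed.

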